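# Swap the battery packs on the bench charger

### The arm

A 6-joint arm with a two-finger parallel gripper is mounted at the origin on the work surface. World frame = base frame: x ahead of the robot, y to its left, z up, the work surface at z = 0. Lengths are in mm, angles in rad, forces in N, time in s.
With the tool pointing down it reaches from about 350 to 775 mm from the base axis. Payload 7.3 kg.
Tool frame: the origin (TCP) lies at the centre of the arm's flange, where the gripper is bolted on; the fingertips stand 178 mm ahead of it and the grasp point (between the pads) lies 159 mm ahead of it; z points along the fingers, y is the direction in which the jaws open and shut (so a half turn about z gives the same grasp; the last joint's range is limited). The gripper opens to 92 mm and grips with 3 to 60 N. Pads are 19 mm wide; open, the fingers measure 130 mm over their backs; the gripper's body (75 mm by 190 mm) begins 47 mm behind the grasp point.
Start: joints at [-1.266, 0.342, 1.524, -0, 1.275, -0.146], TCP at [228.754, -472.546, 404.741] pointing down, gripper open.
Joint ranges: [-2.53, 2.53], [-0.77, 2.02], [0.04, 2.7], [-1, 4.14], [0.28, 2.66], [-3.11, 3.11]. Speed limits (rad/s): [2.57, 2.57, 3.14, 3.14, 3.14, 3.14].

### API

Orientations are given as [roll, pitch, yaw] about the fixed x, y, z axes, in that order (R = Rz(yaw) Ry(pitch) Rx(roll)).
In Python, from plant import status, viewer, ticket gives the robot as it stands.
- The arm moves only by the tool play_rows, never from a script. Its argument "commands" is a list of rows, each an object with "offset": the shift along the tool's x, y, z in m, a list of three; "twist": the turn about the tool's z in degrees. A call has 1 to 5 rows; each row shifts and turns the commanded pose from where the row before left it, along the tool's axes as they then stand; what a row does not reach is not made up. A row lasts 1/10 s, in which the tool goes at most 50 mm and 8.59 degrees, less where a joint would pass 70% of its speed; a pose out of reach is approached as far as the arm can. A call with a gripper value outside its range is refused whole. "jaw" is the closure in counts, from 0 (fully open) to 255 (shut), set as the call begins (left out, the last holds). The fingers move at their own pace and stop on an object; the grip force is fixed at half the most. Time passes only in rows, so rows that do not move let the fingers close. It gives the time, the measured TCP pose, the force and the opening at its end, in the units of the state.
- status.get_obs(): the state, without advancing time (a new reading comes with each control period).
- viewer.capture(name): name is "scene" or "top"; returns the picture (384x512x3 uint8, red, green, blue); there is no depth.
- viewer.camera_params(name): a dict with "fov_y" (degrees; the focal length in pixels is half the picture's height over the tangent of half this angle, whatever the lens; pixels are square), "cx", "cy" (the principal point, pixels), "rvec" (rotation vector, rad) and "tvec" (3), from world to camera coordinates, as OpenCV has them. Camera axes: x right, y down, z forward; pixel columns grow to the right and rows downward; lengths in mm; the calibration is good to about 2 mm. A picture is of the moment at which its call begins. camera_params takes no time and is no camera call.
- ticket.close_job(): hands the job in, once; it reports no verdict.
The state is a dict: "time": time; "joint_positions": joint angles; "dq": joint speeds; "tau": joint torques, N m; "tool_pos": TCP position; "tcp_rot": TCP orientation; "contact_force": force on the tool from outside, world axes, zero at the start; "moment": the same for the moment, N m; "grip_width": finger opening in mm.
Only numpy, scipy, OpenCV 4.12 (cv2) and the standard library are available. Lean on these libraries where they do the work, as an engineer would, in place of code of your own. Each camera call takes 0.05 s, during which the arm holds its last target.

### The job

The battery pack on the bench charger is full: squeeze in both of its side buttons, slide it off the charger and set it down gently, rails down, in the steel tray. Then slide the flat pack that lies on the bench into the charger's rails, nose first and fully home, until both of its side catches click out, and let go. Do not drop the packs, and leave the other things on the bench where they lie.

Things in the scene. Friction and masses are not known exactly. Their poses are not given: they have to be found in the camera images.
- pack_full_mid (a point): Centre of the charged slide-on battery pack, which starts latched on the charger: black box body 84 mm long (x), 52 wide (y), 36.5 high on a 13.5 mm high grey rail foot. This point is on the middle axis at button height: 33 mm above the foot's underside, 17 below the flat top. x points to the nose (the end that enters the charger first), y to its left, z up. Mass 0.33 to 0.46 kg.
- pack_full_button_left (a point): Centre of the outer face of the charged pack's left button: grey, 16 mm long (x), 18 high, standing 5 mm out of the flank; 14 mm nearer the nose than the mid point and 31 mm to its left, at the same height. The right button is its mirror image, so the pack is 62 mm wide there. Squeeze both flush with the flanks to free the pack; either tooth left out locks it on the charger.
- full_catch_left (a joint): How far the charged pack's left (+y) button, with the steel tooth it carries beside the foot, is pressed in, m: 0 out, 0.005 flush with the flank; the pack is free when both read 0.003 or more. Spring 1 N at 0, 2.6 N at flush.
- full_catch_right (a joint): The same for the right (-y) button of the charged pack.
- pack_flat_mid (a point): Centre of the flat (empty) pack: same make, shape, mass and axes as the charged one; it starts on its foot on the bench. Its flanks behind the buttons (x from -42 to +5 mm) are plain, 52 mm wide, and may be gripped there; gripping it by the buttons is allowed too (the teeth then spring out when it is let go).
- pack_flat_foot (a point): Centre of the underside of the flat pack's foot, 33 mm below its mid point. The foot (same on both packs) is a T-rail: flange 72 mm long (x from -34 to +38 mm), 36 wide, 5 high; neck above it 26 wide, up to the body's underside at 13.5 mm.
- flat_catch_left (a joint): The same for the left button of the flat pack. When the pack is slid in, the charger's walls cam both teeth inwards by about 2 mm; they spring back to 0 with the click when the pack is home.
- flat_catch_right (a joint): The same for the right button of the flat pack.
- charger_seat (a point): Where a pack's mid point lies when the pack is home on the charger against the end stop (axes of both then agree; up to 1.5 mm of play backwards). x is the direction in which packs slide in, y left, z up. 33 mm above the charger's level bed, which is 34 mm above the bench. Behind the stop, from x = +46 mm, a housing 96 mm wide rises to 64 mm above the bench.
- charger: Fixed black charger, 164 mm long (x), 104 wide (y); origin under its centre at bench level, 20 mm before the seat in x; same axes as the seat. Along the middle of its bed two grey rails, 52 mm over their outsides and 12 mm high, form a T-slot for a pack's foot: 39 mm between walls, 6.5 mm under the lips, 30 mm between the lips. It takes 10 to 15 N to push a pack's teeth past the walls.
- charger_landing (a point): Point 66 mm before the seat (same height and axes), over the open front of the bed: a pack lowered onto the bed with its mid point here (2 mm either way) is clear of the slot's mouth and its flared guides, and can be slid straight in; a pack drawn back to here is clear of the rails and can be lifted. The guides reach from 27 to 14 mm before the seat, the bed's edge is 102 mm before it.
- tray: Fixed open steel tray, 130 mm (x) by 170 mm (y), 28 mm high, walls and floor 4 to 5 mm thick. The origin is under its centre, at bench level; a pack standing in it has its mid point 37 to 38 mm above the bench.
- junction_box: Bystander: open square galvanised box, 92 mm wide, 40 high; origin under its centre.
- screwdriver: Bystander: screwdriver 200 mm long, lying on the bench.
- tape_roll: Bystander: flat roll of black tape, 72 mm across, 19 high; origin under its centre.
- lampholder: Bystander: white porcelain lampholder, 60 mm across its base, 53 high; origin under its centre.

How it is judged (in metres and radians):
On the way, in this order (a step that is already met when the one before it is completed fails the run):
1. both side buttons of the charged pack are squeezed in while it is still home on the charger (value of joint each of full_catch_left, full_catch_right above 0.0025 m and horizontal distance between pack_full_mid and charger_seat below 0.01 m), for 0.1 s.
2. the charged pack is drawn off the charger (horizontal distance between pack_full_mid and charger_seat above 0.06 m), for 0.2 s.
3. the charged pack stands in the tray, let go (x of pack_full_mid in the frame of tray between -0.06 and 0.06 m and y of pack_full_mid in the frame of tray between -0.08 and 0.08 m and height (world z) of pack_full_mid below 0.043 m and angle between pack_full_mid's own z axis and vertical below 0.12 rad and contact force between the fingers and pack_full below 0.1 N), for 0.2 s.
At the end, for the whole second after the job is handed in: The charged pack stands on its foot in the tray (mid point inside, below 43 mm, tilt under 0.12 rad); the flat pack is home in the charger (within 3.5 mm along the rails, 3 mm across and in height, 0.08 rad) with both catches out (under 1 mm pressed); both are at rest (x of pack_full_mid in the frame of tray between -0.06 and 0.06 m and y of pack_full_mid in the frame of tray between -0.08 and 0.08 m and height (world z) of pack_full_mid below 0.043 m and angle between pack_full_mid's own z axis and vertical below 0.12 rad and x of pack_flat_mid in the frame of charger_seat between -0.0035 and 0.003 m and y of pack_flat_mid in the frame of charger_seat between -0.003 and 0.003 m and z of pack_flat_mid in the frame of charger_seat between -0.003 and 0.003 m and angle between the x axis of pack_flat_mid and the x axis of charger_seat, either way round below 0.08 rad and value of joint each of flat_catch_left, flat_catch_right below 0.001 m and linear speed of each of pack_flat, pack_full below 0.02 m/s); the robot touches nothing.
It fails at once if the charged pack is dropped (falls free faster than 0.7 m/s) (linear speed of pack_full above 0.7 m/s and contact force between the fingers and pack_full below 0.1 N).
It fails at once if the flat pack is dropped (falls free faster than 0.7 m/s) (linear speed of pack_flat above 0.7 m/s and contact force between the fingers and pack_flat below 0.1 N).
It fails at once if a bystander is moved more than 30 mm (distance of any of junction_box, screwdriver, tape_roll, lampholder from where it was at the start of the episode above 0.03 m).
It also fails if it takes over 72 s, if anything falls off the work surface, if the arm or the gripper's body presses on something with over 40 N, if the wrist force passes 120 N, or if a joint passes its speed limit or range.

## Working session

There is one attempt and no reset: what is moved stays moved. The work goes in short steps, Python scripts to look and compute and a tool call to move; the robot and the scene stay as the last step left them, time stands still between calls to the robot, and variables do not carry over. Pictures are saved under pics/ and viewed, and the job is handed in when it is done.

Besides the shell and the picture viewer there is one more tool, called after "Emit:" by a JSON object that holds its "fn" and its "kwargs". play_rows: Moves the arm, as the interface text tells. Its arguments: {"type":"object","properties":{"commands":{"type":"array"},"jaw":{"type":"number"}},"required":["commands"]}

```bash
ls; mkdir -p pics; python3 - <<'E'
from plant import status, viewer, ticket
import cv2
print(status.get_obs())
for n in ("scene","top"):
    print(viewer.camera_params(n))
    im=viewer.capture(n); cv2.imwrite(f"pics/{n}0.png",im[:,:,::-1])
E
```

```text
pics
{'time': 0.0, 'joint_positions': array([-1.26599833e+00,  3.42693518e-01,  1.52501127e+00,  4.82647900e-06,
        1.27540246e+00, -1.46013956e-01]), 'dq': array([ 6.78189329e-04,  7.99328618e-04,  1.37589605e-05,  1.75796441e-04,
       -1.29005362e-03, -1.09106854e-04]), 'tau': array([-7.73945703e-04, -4.31248283e+01, -2.44222176e+01,  7.17244414e-02,
        5.59718348e-02, -1.39545264e-04]), 'tool_pos': array([ 228.71242914, -472.40801967,  404.06192418]), 'tcp_rot': array([-3.14009484e+00, -2.24933703e-04,  4.50810373e-01]), 'contact_force': array([ 0.50452112, -0.57502784, -0.16618809]), 'moment': array([0.00115523, 0.00618576, 0.00551157]), 'grip_width': 91.92745025862779}
{'fov_y': 54.71739342348115, 'cx': 252.26514904635172, 'cy': 190.98751396011104, 'rvec': array([ 1.38889726,  2.36752839, -0.72573942]), 'tvec': array([ 324.63940115, -398.30436621, 1143.31019719])}
{'fov_y': 50.299620516796296, 'cx': 258.03241390444214, 'cy': 186.9814133235518, 'rvec': array([ 2.16466108, -2.22451268,  0.05356076]), 'tvec': array([   3.62609984,  620.53916678, 1119.97769015])}
```

View pics/scene0.png

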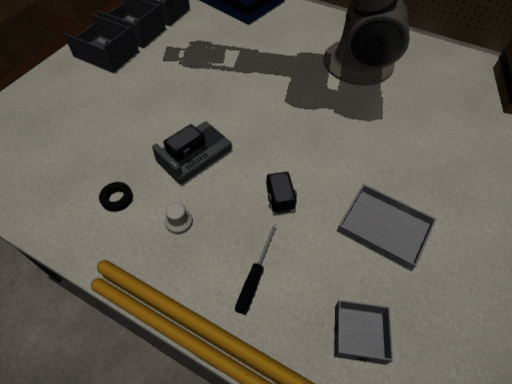

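View pics/top0.png

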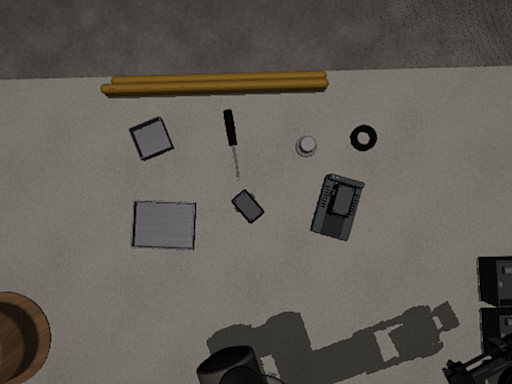

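```bash
cat > h.py <<'E'
import numpy as np, cv2
from plant import status, viewer, ticket
def cam(n):
    p=viewer.camera_params(n); f=192/np.tan(np.radians(p['fov_y']/2))
    K=np.array([[f,0,p['cx']],[0,f,p['cy']],[0,0,1]]); R=cv2.Rodrigues(p['rvec'])[0]
    return K,R,np.asarray(p['tvec'],float)
def ray(n,uv,z):
    K,R,t=cam(n); uv=np.atleast_2d(uv).astype(float)
    d=(np.linalg.inv(K)@np.c_[uv,np.ones(len(uv))].T).T@R; c=-R.T@t
    s=(np.asarray(z)-c[2])/d[:,2]; return c+s[:,None]*d
def proj(n,X):
    K,R,t=cam(n); return cv2.projectPoints(np.atleast_2d(X).astype(float),cv2.Rodrigues(R)[0],t,K,None)[0][:,0]
def crop(n,src,u0,v0,u1,v1,k,out,gain=1.0):
    im=cv2.imread(src)[v0:v1,u0:u1]
    im=np.clip(im.astype(float)*gain,0,255).astype(np.uint8)
    cv2.imwrite(out,cv2.resize(im,None,fx=k,fy=k,interpolation=cv2.INTER_CUBIC))
E
python3 - <<'E'
from h import *
for n in("scene","top"):
    K,R,t=cam(n); print(n,-R.T@t,K[0,0], proj(n,[0,0,0]))
crop("top","pics/top0.png",300,165,375,245,7.4,"pics/t_ch.png",2.5)
crop("scene","pics/scene0.png",145,115,240,185,7.8,"pics/s_ch.png",2.5)
crop("top","pics/top0.png",120,180,270,255,5.2,"pics/t_tr.png",2.0)
crop("scene","pics/scene0.png",260,160,310,220,9,"pics/s_pk.png",2.5)
E
```

```text
scene [1008.70215215  187.33128157  720.15434117] 371.05999662733956 [[357.62648965  61.71829451]]
top [ 562.80021336  -14.69767848 1149.98779586] 408.9502358909385 [[259.35645312 413.56596127]]
```

View pics/t_ch.png

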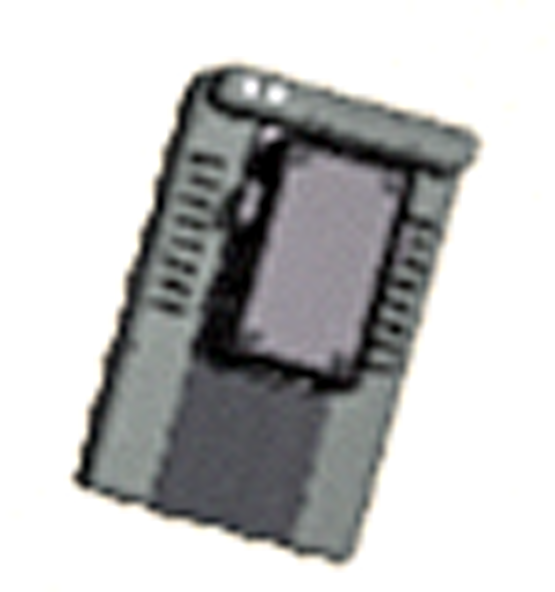

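View pics/s_ch.png

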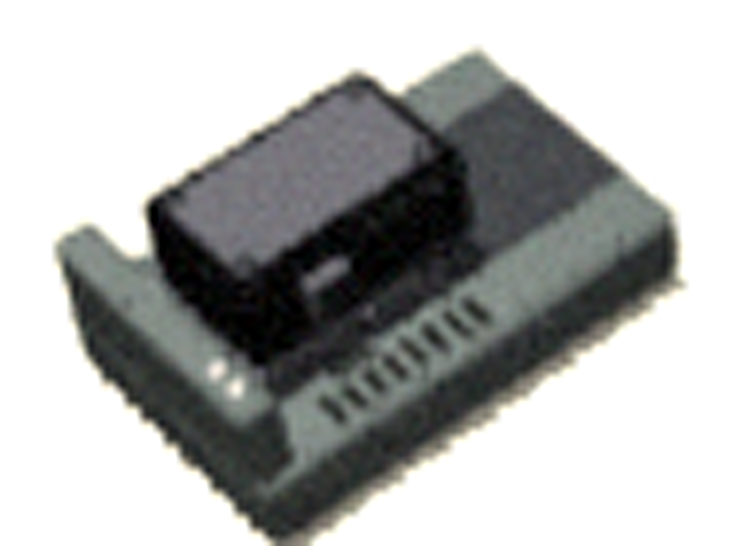

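View pics/t_tr.png

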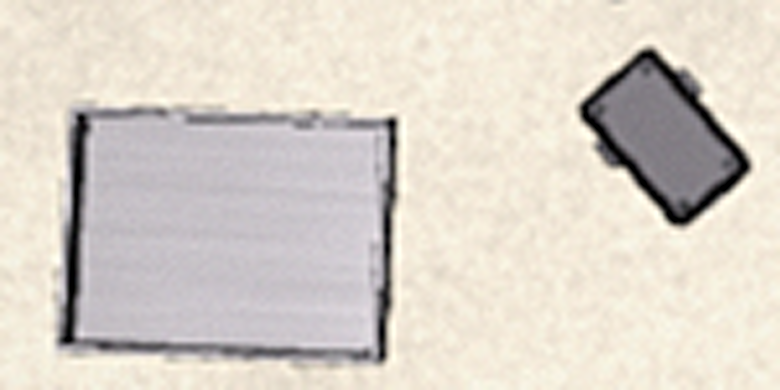

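View pics/s_pk.png

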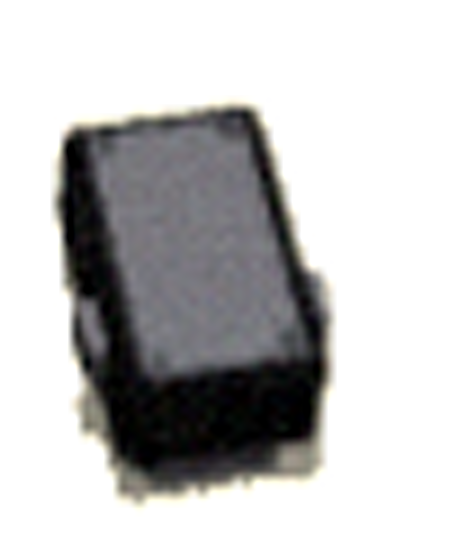

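```bash
cat > meas.py <<'E'
from h import *
def plates(n,src,box,z,lo=60,hi=130):
    u0,v0,u1,v1=box; k=8
    im=cv2.imread(src)[v0:v1,u0:u1]; im=cv2.resize(im,None,fx=k,fy=k,interpolation=cv2.INTER_CUBIC)
    g=cv2.cvtColor(im,cv2.COLOR_BGR2GRAY); return im,g,k
def touv(p,box,k): return (np.asarray(p,float)+.5)/k-.5+np.array(box[:2])
def rectxy(n,cnt,box,k,z):
    P=ray(n,touv(cnt.reshape(-1,2),box,k),z)[:,:2]
    (c,s,a)=cv2.minAreaRect((P).astype(np.float32))
    b=cv2.boxPoints((c,s,a)); e=b[1]-b[0]; e2=b[2]-b[1]
    if np.linalg.norm(e2)>np.linalg.norm(e): e=e2
    return np.array(c),sorted(s),np.degrees(np.arctan2(e[1],e[0]))%180
E
python3 - <<'E'
from meas import *
im=cv2.imread("pics/top0.png"); 
for (u,v) in [(246,200),(343,195),(320,200),(340,232),(165,220),(200,160),(345,172)]: print(u,v,im[v,u])
im=cv2.imread("pics/scene0.png")
for (u,v) in [(280,186),(184,140),(210,140),(175,165),(300,130)]: print(u,v,im[v,u])
E
```

```text
246 200 [68 63 67]
343 195 [61 58 60]
320 200 [43 42 40]
340 232 [29 27 25]
165 220 [98 95 98]
200 160 [111 119 123]
345 172 [107 116 121]
280 186 [51 49 49]
184 140 [48 47 46]
210 140 [30 30 28]
175 165 [86 91 91]
300 130 [113 125 128]
```

```bash
python3 - <<'E'
from meas import *
def go(n,src,box,lo,hi,z,name):
    im,g,k=plates(n,src,box,z)
    m=((g>=lo)&(g<=hi)).astype(np.uint8); m=cv2.morphologyEx(m,cv2.MORPH_OPEN,np.ones((9,9)))
    cs,_=cv2.findContours(m,cv2.RETR_EXTERNAL,cv2.CHAIN_APPROX_NONE); c=max(cs,key=cv2.contourArea)
    print(name,n,rectxy(n,c,box,k,z))
    cv2.drawContours(im,[c],-1,(0,0,255),1); cv2.imwrite(f"pics/m_{name}_{n}.png",im if max(im.shape)<=800 else cv2.resize(im,None,fx=.5,fy=.5))
T="pics/top0.png";S="pics/scene0.png"
go("top",T,(225,183,270,228),48,90,50,"flat")
go("top",T,(225,183,270,228),0,88,50,"flatsil")
go("scene",S,(260,165,305,220),34,70,50,"flat")
go("top",T,(325,178,362,222),48,85,84,"full")
go("scene",S,(160,120,208,165),36,70,84,"full")
go("top",T,(122,190,205,258),0,105,28,"tray")
go("top",T,(122,190,205,258),85,105,5,"trayfloor")
go("top",T,(305,168,372,246),0,88,34,"charger")
E
```

```text
flat top (array([568.60931396,  17.08496284]), [40.25697326660156, 72.9896469116211], np.float32(39.596237))
flatsil top (array([568.10101318,  17.1846199 ]), [63.5983772277832, 86.60110473632812], np.float32(37.60056))
flat scene (array([566.52862549,  16.31009674]), [39.76424026489258, 76.07180786132812], np.float32(39.032528))
full top (array([ 577.53186035, -233.4984436 ]), [39.66435623168945, 72.32181549072266], np.float32(162.41293))
full scene (array([ 576.2902832 , -234.25204468]), [42.244834899902344, 72.01925659179688], np.float32(161.72179))
tray top (array([522.93347168, 249.21942139]), [137.1825714111328, 179.8916015625], np.float32(86.07787))
trayfloor top (array([526.98535156, 250.70083618]), [125.99647521972656, 161.53846740722656], np.float32(85.839905))
charger top (array([ 561.12384033, -225.00292969]), [112.66897583007812, 172.2919464111328], np.float32(160.96913))
```

```bash
cat >> h.py <<'E'
def rel(x,y,z,yawdeg):
    """offset in present tool axes (mm) of TCP from measured pose to target, and twist deg (target tool pointing down)"""
    o=status.get_obs(); r=o['tcp_rot']
    from scipy.spatial.transform import Rotation as Ro
    R=Ro.from_euler('xyz',r).as_matrix()
    d=np.array([x,y,z])-o['tool_pos']; tw=-(yawdeg-np.degrees(r[2])); tw=(tw+180)%360-180
    print('t',round(o['time'],2),'pos',o['tool_pos'].round(1),'yaw',np.degrees(r[2]).round(2),'w',round(o['grip_width'],1),'F',np.round(o['contact_force'],1))
    print('  tool offset mm',(R.T@d).round(1),'twist deg',tw.round(2))
E
python3 - <<'E'
from h import *
rel(590.3,-238.3,404,-18)
K=None
for n,uv,z in(("top",[[306,146]],25),("top",[[363,138]],10),("top",[[238,178]],5),("top",[[151,138]],20)): print(ray(n,uv,z).round(0))
E
```

```text
t 0.1 pos [ 228.7 -472.4  404.1] yaw 25.83 w 91.5 F [ 0.2 -0.3  0.6]
  tool offset mm [ 4.274e+02 -5.320e+01  3.000e-01] twist deg 43.83
[[ 730. -149.   25.]]
[[ 750. -311.   10.]]
[[648.  42.   5.]]
[[765. 281.  20.]]
```

Emit:
{"fn": "play_rows", "kwargs": {"commands": [{"offset":[0,0,0],"twist":8.5},{"offset":[0,0,0],"twist":8.5},{"offset":[0,0,0],"twist":8.5},{"offset":[0,0,0],"twist":8.5},{"offset":[0,0,0],"twist":8.5}]}}

```text
time: 0.6
tool_pos: [228.7, -472.5, 404.3]
tcp_rot: [-3.141, 0.0, -0.297]
contact_force: [0.1, -0.5, 0.3]
grip_width: 91.9
```

```bash
python3 - <<'E'
from h import *
rel(590.3,-238.3,326,-18)
E
```

```text
t 0.6 pos [ 228.7 -472.5  404.3] yaw -17.02 w 91.9 F [ 0.1 -0.5  0.3]
  tool offset mm [ 277.2 -329.7   78.4] twist deg 0.98
```

Emit:
{"fn": "play_rows", "kwargs": {"commands": [{"offset":[0.0275,-0.033,0.004],"twist":0},{"offset":[0.0275,-0.033,0.004],"twist":0},{"offset":[0.0275,-0.033,0.004],"twist":0},{"offset":[0.0275,-0.033,0.004],"twist":0},{"offset":[0.0275,-0.033,0.004],"twist":0}]}}

```text
time: 1.1
tool_pos: [409.0, -352.7, 384.3]
tcp_rot: [-3.141, 0.001, -0.291]
contact_force: [-0.7, -0.9, -0.1]
grip_width: 91.9
```

Emit:
{"fn": "play_rows", "kwargs": {"commands": [{"offset":[0.0275,-0.033,0.008],"twist":0},{"offset":[0.0275,-0.033,0.008],"twist":0},{"offset":[0.0275,-0.033,0.008],"twist":0},{"offset":[0.0275,-0.033,0.008],"twist":0},{"offset":[0.0275,-0.033,0.008],"twist":1}]}}

```text
time: 1.6
tool_pos: [588.1, -234.0, 343.9]
tcp_rot: [-3.142, 0.001, -0.309]
contact_force: [0.1, -0.8, 0.5]
grip_width: 91.8
```

```bash
python3 - <<'E'
from h import *
rel(590.3,-238.3,326,-18)
for n in ("scene","top"):
    im=viewer.capture(n); cv2.imwrite(f"pics/{n}1.png",im[:,:,::-1])
crop("scene","pics/scene1.png",110,60,270,190,4.8,"pics/s1.png",2.0)
crop("top","pics/top1.png",270,120,400,250,4.5,"pics/t1.png",2.0)
rel(590.3,-238.3,326,-18)
E
```

```text
t 1.6 pos [ 588.1 -234.   343.9] yaw -17.68 w 91.8 F [ 0.1 -0.8  0.5]
  tool offset mm [ 3.4  3.4 17.9] twist deg 0.32
t 1.7 pos [ 589.8 -231.7  342.4] yaw -17.42 w 91.6 F [-1.   0.1 -0.1]
  tool offset mm [ 2.4  6.2 16.3] twist deg 0.58
```

View pics/s1.png

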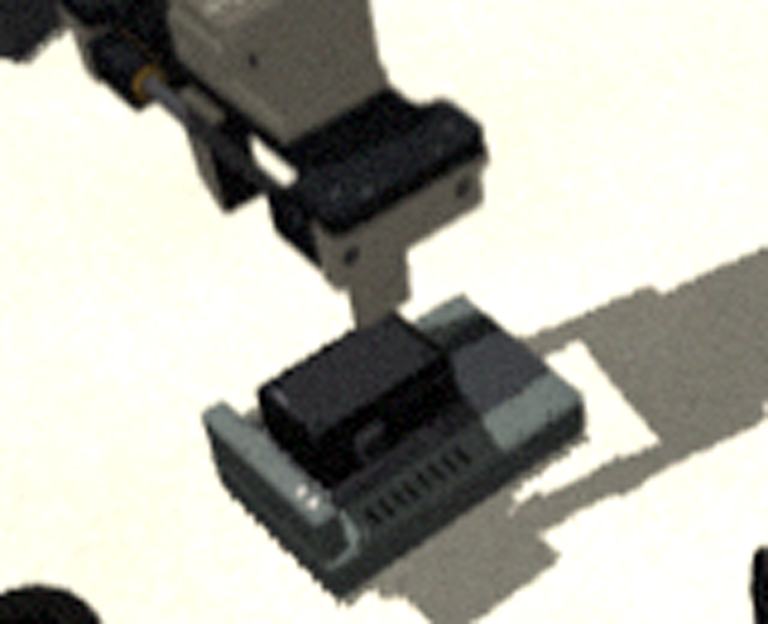

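View pics/t1.png

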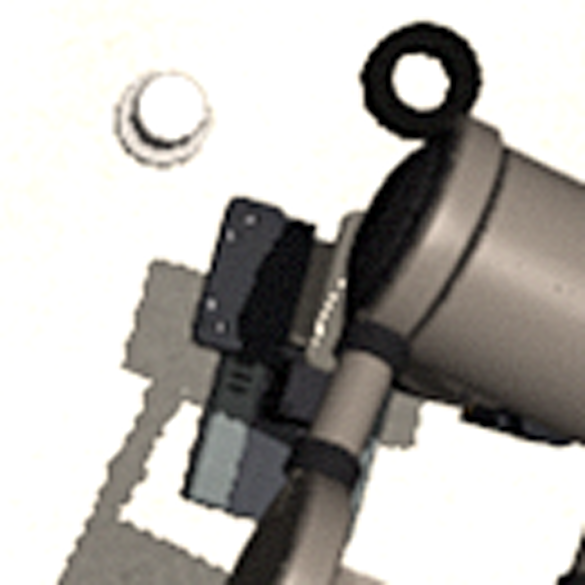

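```bash
python3 - <<'E'
from h import *
o=status.get_obs(); p=o['tool_pos']; a=o['tcp_rot'][2]
L=np.array([-np.sin(a),np.cos(a),0]); X=np.array([np.cos(a),np.sin(a),0])
pts=[p+s*L*k+X*x-np.array([0,0,178]) for s in(1,-1) for k in (46,65) for x in(-9.5,9.5)]
print(((proj("scene",pts)-[110,60])*4.8).round(0))
print(((proj("top",pts)-[270,120])*4.5).round(0))
E
```

```text
[[390. 310.]
 [355. 332.]
 [418. 334.]
 [382. 357.]
 [263. 202.]
 [228. 222.]
 [238. 181.]
 [204. 201.]]
[[267. 327.]
 [276. 293.]
 [233. 317.]
 [242. 283.]
 [433. 374.]
 [442. 340.]
 [467. 383.]
 [477. 349.]]
```

Emit:
{"fn": "play_rows", "kwargs": {"commands": [{"offset":[0,0,0],"twist":0},{"offset":[0,0,0],"twist":0}]}}

```text
time: 1.9
tool_pos: [586.3, -235.8, 344.6]
tcp_rot: [3.141, 0.001, -0.309]
contact_force: [-0.6, 0.4, -0.2]
grip_width: 91.9
```

```bash
python3 - <<'E'
from h import *
rel(590.3,-238.3,326,-18)
E
```

```text
t 1.9 pos [ 586.3 -235.8  344.6] yaw -17.7 w 91.9 F [-0.6  0.4 -0.2]
  tool offset mm [ 4.6  1.1 18.6] twist deg 0.3
```

Emit:
{"fn": "play_rows", "kwargs": {"commands": [{"offset":[0.004,0.001,0.025],"twist":0.3},{"offset":[0,0,0.03],"twist":0},{"offset":[0,0,0.03],"twist":0},{"offset":[0,0,0.02],"twist":0},{"offset":[0,0,0.006],"twist":0}]}}

```text
time: 2.4
tool_pos: [588.8, -238.4, 231.7]
tcp_rot: [-3.141, 0.004, -0.316]
contact_force: [-0.6, 0.8, -0.8]
grip_width: 91.8
```

Emit:
{"fn": "play_rows", "kwargs": {"commands": [{"offset":[0,0,0.0],"twist":0},{"offset":[0,0,0.005],"twist":0},{"offset":[0,0,0],"twist":0}]}}

```text
time: 2.7
tool_pos: [590.4, -237.8, 229.6]
tcp_rot: [3.141, -0.001, -0.314]
contact_force: [-0.0, 0.2, -0.3]
grip_width: 92.2
```

```bash
python3 - <<'E'
from h import *
rel(590.3,-238.3,228,-18)
im=viewer.capture("scene"); cv2.imwrite(f"pics/scene2.png",im[:,:,::-1])
crop("scene","pics/scene2.png",130,80,250,190,5,"pics/s2.png",2.5)
E
```

```text
t 2.7 pos [ 590.4 -237.8  229.6] yaw -17.99 w 92.2 F [-0.   0.2 -0.3]
  tool offset mm [0.1 0.5 1.6] twist deg 0.01
```

View pics/s2.png

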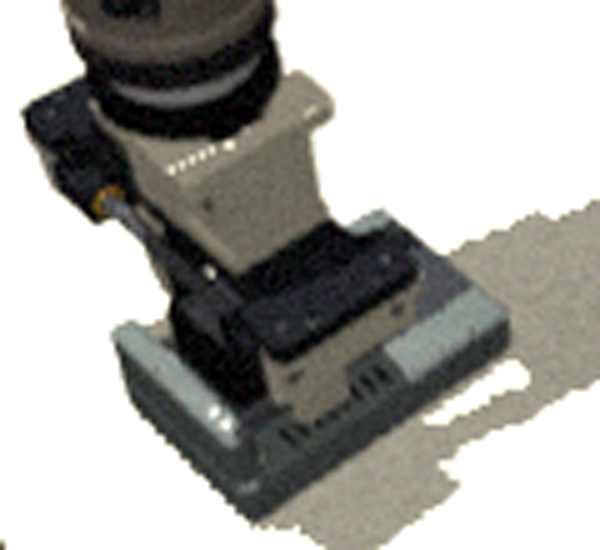

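Emit:
{"fn": "play_rows", "kwargs": {"commands": [{"offset":[0,0,0.001],"twist":0},{"offset":[0,0,0],"twist":0},{"offset":[0,0,0],"twist":0}], "jaw": 180}}

```text
time: 3.05
tool_pos: [590.4, -237.4, 228.0]
tcp_rot: [3.141, -0.0, -0.314]
contact_force: [0.6, -0.6, 0.4]
grip_width: 72.6
```

Emit:
{"fn": "play_rows", "kwargs": {"commands": [{"offset":[0,0,0],"twist":0},{"offset":[0,0,0],"twist":0},{"offset":[0,0,0],"twist":0}]}}

```text
time: 3.35
tool_pos: [590.4, -237.5, 227.8]
tcp_rot: [3.141, -0.0, -0.314]
contact_force: [-0.5, 0.8, 1.1]
grip_width: 51.6
```

Emit:
{"fn": "play_rows", "kwargs": {"commands": [{"offset":[0,0,0],"twist":0},{"offset":[0,0,0],"twist":0},{"offset":[0,0,0],"twist":0}]}}

```text
time: 3.65
tool_pos: [590.4, -237.5, 227.9]
tcp_rot: [3.142, -0.0, -0.314]
contact_force: [0.5, 1.1, 1.2]
grip_width: 51.9
```

Emit:
{"fn": "play_rows", "kwargs": {"commands": [{"offset":[-0.002,0,0],"twist":0},{"offset":[-0.003,0,0],"twist":0},{"offset":[-0.003,0,0],"twist":0}]}}

```text
time: 3.95
tool_pos: [582.7, -235.1, 227.9]
tcp_rot: [3.141, -0.001, -0.314]
contact_force: [2.4, -0.9, 0.0]
grip_width: 52.0
```

Emit:
{"fn": "play_rows", "kwargs": {"commands": [{"offset":[-0.006,0,0],"twist":0},{"offset":[-0.01,0,0],"twist":0},{"offset":[-0.01,0,0],"twist":0},{"offset":[-0.01,0,0],"twist":0},{"offset":[-0.01,0,0],"twist":0}]}}

```text
time: 4.45
tool_pos: [538.3, -220.6, 227.9]
tcp_rot: [3.141, -0.0, -0.314]
contact_force: [1.8, -0.7, 0.2]
grip_width: 51.8
```

Emit:
{"fn": "play_rows", "kwargs": {"commands": [{"offset":[-0.01,0,0],"twist":0},{"offset":[-0.004,0,0],"twist":0},{"offset":[0,0,0],"twist":0},{"offset":[0,0,0],"twist":0}]}}

```text
time: 4.85
tool_pos: [525.0, -216.3, 227.9]
tcp_rot: [-3.141, 0.003, -0.314]
contact_force: [-5.4, 2.0, 6.9]
grip_width: 51.7
```

```bash
python3 - <<'E'
from h import *
rel(525+14,249,250,-4)
im=viewer.capture("scene"); cv2.imwrite(f"pics/scene3.png",im[:,:,::-1])
crop("scene","pics/scene3.png",130,60,250,190,5,"pics/s3.png",2.5)
E
```

```text
t 4.85 pos [ 525.  -216.3  227.9] yaw -17.97 w 51.7 F [-5.4  2.   6.9]
  tool offset mm [-130.2 -446.9  -21.7] twist deg -13.97
```

View pics/s3.png

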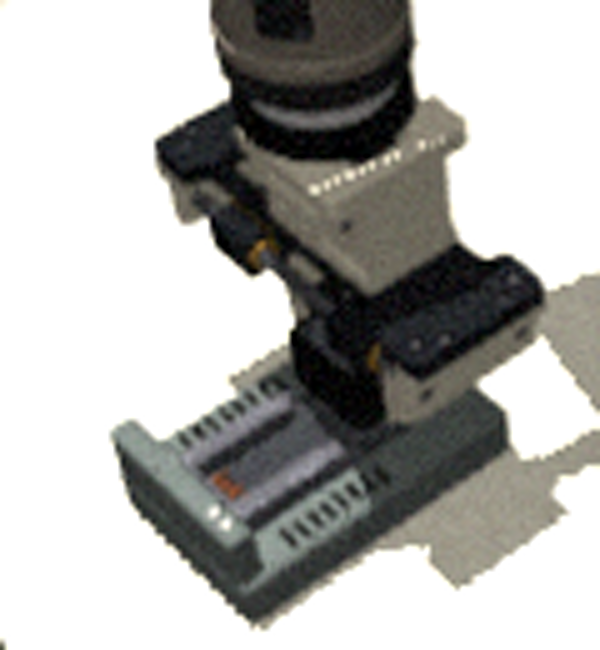

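Emit:
{"fn": "play_rows", "kwargs": {"commands": [{"offset":[0,0,-0.003],"twist":0},{"offset":[0,0,-0.01],"twist":0},{"offset":[0,0,-0.02],"twist":0},{"offset":[0,0,-0.02],"twist":0},{"offset":[0,0,-0.02],"twist":0}]}}

```text
time: 5.4
tool_pos: [525.7, -216.4, 301.5]
tcp_rot: [-3.141, 0.001, -0.314]
contact_force: [-0.5, -0.7, -4.5]
grip_width: 51.9
```

```bash
python3 - <<'E'
from h import *
rel(525+14,249,300,-4)
for n in("scene","top"):
    im=viewer.capture(n); cv2.imwrite(f"pics/{n}4.png",im[:,:,::-1])
crop("scene","pics/scene4.png",130,60,250,190,5,"pics/s4.png",2.5)
crop("top","pics/top4.png",290,155,390,255,6,"pics/t4.png",2.5)
E
```

```text
t 5.4 pos [ 525.7 -216.4  301.5] yaw -17.97 w 51.9 F [-0.5 -0.7 -4.5]
  tool offset mm [-131.  -446.8    1.6] twist deg -13.97
```

View pics/s4.png

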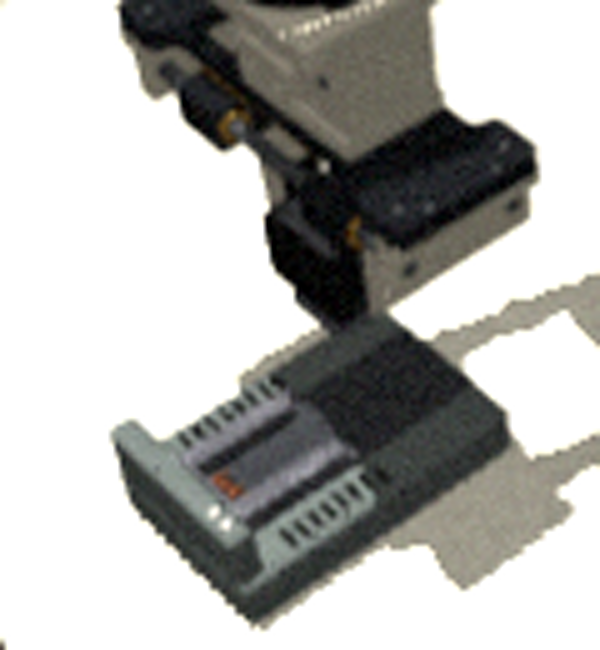

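View pics/t4.png

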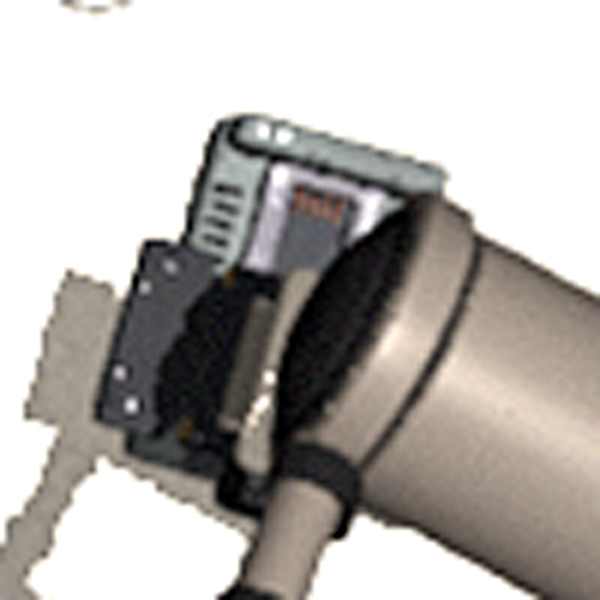

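Emit:
{"fn": "play_rows", "kwargs": {"commands": [{"offset":[-0.007,-0.025,0],"twist":0},{"offset":[-0.012,-0.04,0],"twist":0},{"offset":[-0.013,-0.045,0],"twist":0},{"offset":[-0.013,-0.045,0],"twist":0},{"offset":[-0.013,-0.045,0],"twist":0}]}}

```text
time: 6.0
tool_pos: [531.8, -6.7, 299.6]
tcp_rot: [3.141, 0.002, -0.314]
contact_force: [0.8, 0.3, -3.2]
grip_width: 51.2
```

Emit:
{"fn": "play_rows", "kwargs": {"commands": [{"offset":[-0.013,-0.045,0],"twist":0},{"offset":[-0.013,-0.045,0],"twist":0},{"offset":[-0.013,-0.045,0],"twist":0},{"offset":[-0.013,-0.045,0],"twist":0},{"offset":[-0.012,-0.04,0],"twist":0}]}}

```text
time: 6.5
tool_pos: [538.7, 222.9, 299.5]
tcp_rot: [3.141, 0.001, -0.313]
contact_force: [1.4, -0.6, -3.5]
grip_width: 51.6
```

Emit:
{"fn": "play_rows", "kwargs": {"commands": [{"offset":[-0.008,-0.025,0],"twist":0},{"offset":[0,0,0],"twist":-5},{"offset":[0,0,0],"twist":-5},{"offset":[0,0,0],"twist":-4},{"offset":[0,0,0],"twist":0}]}}

```text
time: 7.0
tool_pos: [539.1, 247.0, 299.3]
tcp_rot: [3.141, 0.002, -0.068]
contact_force: [-1.2, 0.0, -3.8]
grip_width: 51.9
```

```bash
python3 - <<'E'
from h import *
rel(525+14,249,200,-4)
for n in("scene","top"):
    im=viewer.capture(n); cv2.imwrite(f"pics/{n}5.png",im[:,:,::-1])
crop("scene","pics/scene5.png",310,60,450,280,3.6,"pics/s5.png",2.)
crop("top","pics/top5.png",100,160,290,270,4,"pics/t5.png",2.)
rel(525+14,249,200,-4)
E
```

```text
t 7.0 pos [539.1 247.  299.3] yaw -3.92 w 51.9 F [-1.2  0.  -3.8]
  tool offset mm [ 0.  -2.1 99.3] twist deg 0.08
t 7.1 pos [539.2 246.8 299.8] yaw -4.08 w 51.8 F [-0.1  0.7 -4.6]
  tool offset mm [-0.2 -2.2 99.8] twist deg -0.08
```

View pics/s5.png

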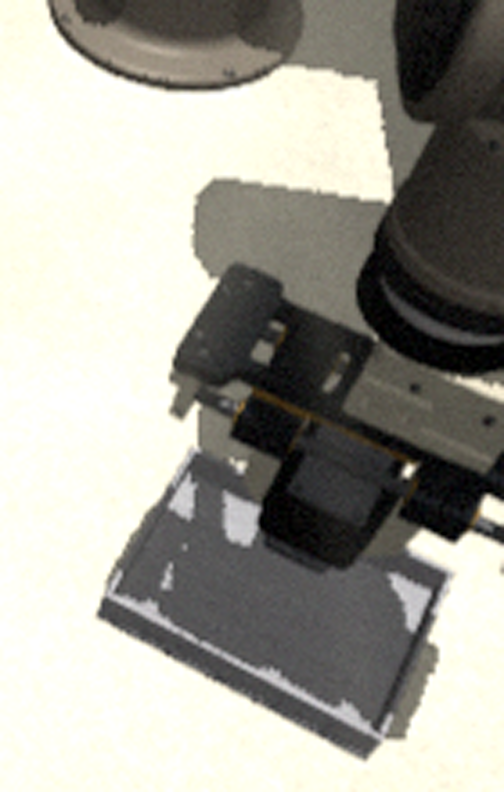

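View pics/t5.png

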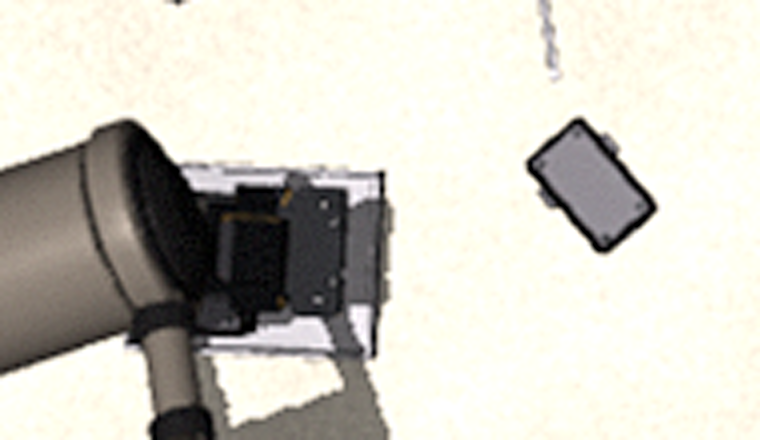

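Emit:
{"fn": "play_rows", "kwargs": {"commands": [{"offset":[0,-0.002,0.015],"twist":0},{"offset":[0,0,0.03],"twist":0},{"offset":[0,0,0.03],"twist":0},{"offset":[0,0,0.015],"twist":0},{"offset":[0,0,0.005],"twist":0}]}}

```text
time: 7.6
tool_pos: [538.8, 248.5, 203.3]
tcp_rot: [3.14, 0.004, -0.071]
contact_force: [-0.3, -0.2, -4.1]
grip_width: 52.0
```

Emit:
{"fn": "play_rows", "kwargs": {"commands": [{"offset":[0,0,0.002],"twist":0},{"offset":[0,0,0.001],"twist":0},{"offset":[0,0,0.001],"twist":0},{"offset":[0,0,0],"twist":0}]}}

```text
time: 8.0
tool_pos: [539.7, 248.9, 202.5]
tcp_rot: [-3.141, -0.001, -0.07]
contact_force: [-0.2, 0.4, -3.4]
grip_width: 52.3
```

Emit:
{"fn": "play_rows", "kwargs": {"commands": [{"offset":[0,0,0.001],"twist":0},{"offset":[0,0,0.001],"twist":0},{"offset":[0,0,0.001],"twist":0},{"offset":[0,0,0],"twist":0}]}}

```text
time: 8.4
tool_pos: [539.4, 248.9, 198.5]
tcp_rot: [3.141, 0.0, -0.069]
contact_force: [-0.6, -1.0, -4.7]
grip_width: 51.6
```

Emit:
{"fn": "play_rows", "kwargs": {"commands": [{"offset":[0,0,0.001],"twist":0},{"offset":[0,0,0],"twist":0},{"offset":[0,0,0],"twist":0}]}}

```text
time: 8.7
tool_pos: [539.6, 248.9, 197.9]
tcp_rot: [-3.142, -0.0, -0.069]
contact_force: [-0.8, -0.3, -2.8]
grip_width: 51.9
```

Contact beginning (weight −4.5 → −2.8 N); one more small step.

Emit:
{"fn": "play_rows", "kwargs": {"commands": [{"offset":[0,0,0.0005],"twist":0},{"offset":[0,0,0],"twist":0},{"offset":[0,0,0],"twist":0}]}}

```text
time: 9.0
tool_pos: [539.5, 248.9, 197.9]
tcp_rot: [-3.142, -0.001, -0.069]
contact_force: [-2.8, -0.9, 6.3]
grip_width: 51.8
```

Emit:
{"fn": "play_rows", "kwargs": {"commands": [{"offset":[0,0,0],"twist":0},{"offset":[0,0,0],"twist":0},{"offset":[0,0,0],"twist":0},{"offset":[0,0,0],"twist":0},{"offset":[0,0,0],"twist":0}], "jaw": 20}}

```text
time: 9.5
tool_pos: [539.5, 248.9, 197.0]
tcp_rot: [3.141, 0.0, -0.069]
contact_force: [-0.3, 0.7, -0.6]
grip_width: 83.6
```

Emit:
{"fn": "play_rows", "kwargs": {"commands": [{"offset":[0,0,0],"twist":0},{"offset":[0,0,0],"twist":0},{"offset":[0,0,-0.005],"twist":0},{"offset":[0,0,-0.02],"twist":0},{"offset":[0,0,-0.03],"twist":0}]}}

```text
time: 10.0
tool_pos: [539.0, 248.7, 251.5]
tcp_rot: [3.14, 0.003, -0.069]
contact_force: [1.0, 0.3, 0.2]
grip_width: 84.8
```

Emit:
{"fn": "play_rows", "kwargs": {"commands": [{"offset":[0,0,-0.03],"twist":0},{"offset":[0,0,-0.02],"twist":0},{"offset":[0,0,-0.01],"twist":-8},{"offset":[0,0,0],"twist":-8},{"offset":[0,0,0],"twist":-8}], "jaw": 0}}

```text
time: 10.5
tool_pos: [539.5, 248.9, 313.3]
tcp_rot: [3.141, -0.002, 0.355]
contact_force: [0.3, -0.3, 0.3]
grip_width: 91.8
```

Emit:
{"fn": "play_rows", "kwargs": {"commands": [{"offset":[0,0,0],"twist":-8},{"offset":[0,0,0],"twist":-8},{"offset":[0,0,0],"twist":-3},{"offset":[0,0,0],"twist":0}]}}

```text
time: 10.9
tool_pos: [539.4, 248.9, 312.6]
tcp_rot: [3.141, -0.0, 0.682]
contact_force: [-0.4, -1.0, 0.6]
grip_width: 92.0
```

```bash
python3 - <<'E'
from h import *
c,s=np.cos(np.radians(39.3)),np.sin(np.radians(39.3))
rel(567.6+14*c,16.7+14*s,300,39.3)
E
```

```text
t 10.9 pos [539.4 248.9 312.6] yaw 39.05 w 92.0 F [-0.4 -1.   0.6]
  tool offset mm [-110.4  198.    12.6] twist deg -0.25
```

Emit:
{"fn": "play_rows", "kwargs": {"commands": [{"offset":[-0.015,0.025,0],"twist":-0.3},{"offset":[-0.025,0.045,0],"twist":0},{"offset":[-0.025,0.045,0],"twist":0},{"offset":[-0.025,0.045,0],"twist":0},{"offset":[-0.02,0.038,0],"twist":0}]}}

```text
time: 11.4
tool_pos: [579.0, 28.0, 312.6]
tcp_rot: [3.141, -0.0, 0.684]
contact_force: [0.7, -0.2, -0.8]
grip_width: 91.6
```

Emit:
{"fn": "play_rows", "kwargs": {"commands": [{"offset":[0,0,0.02],"twist":0},{"offset":[0,0,0.02],"twist":0},{"offset":[0,0,0],"twist":0}]}}

```text
time: 11.7
tool_pos: [578.1, 29.8, 270.0]
tcp_rot: [-3.138, 0.004, 0.684]
contact_force: [-0.2, -0.1, 0.2]
grip_width: 91.6
```

```bash
python3 - <<'E'
from h import *
c,s=np.cos(np.radians(39.3)),np.sin(np.radians(39.3))
for n in("scene","top"):
    im=viewer.capture(n); cv2.imwrite(f"pics/{n}6.png",im[:,:,::-1])
rel(567.6+14*c,16.7+14*s,193,39.3)
crop("scene","pics/scene6.png",240,100,450,280,3.6,"pics/s6.png",2.)
crop("top","pics/top6.png",120,160,290,270,4.5,"pics/t6.png",2.)
E
```

```text
t 11.8 pos [579.   30.5 272.6] yaw 39.28 w 92.1 F [ 1.3  0.9 -0.1]
  tool offset mm [-3.5  3.4 79.6] twist deg -0.02
```

View pics/s6.png

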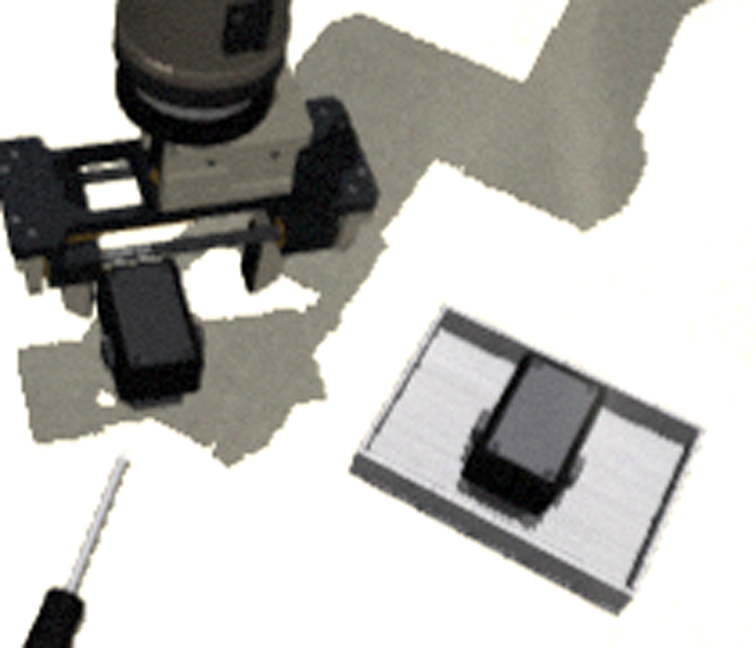

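View pics/t6.png

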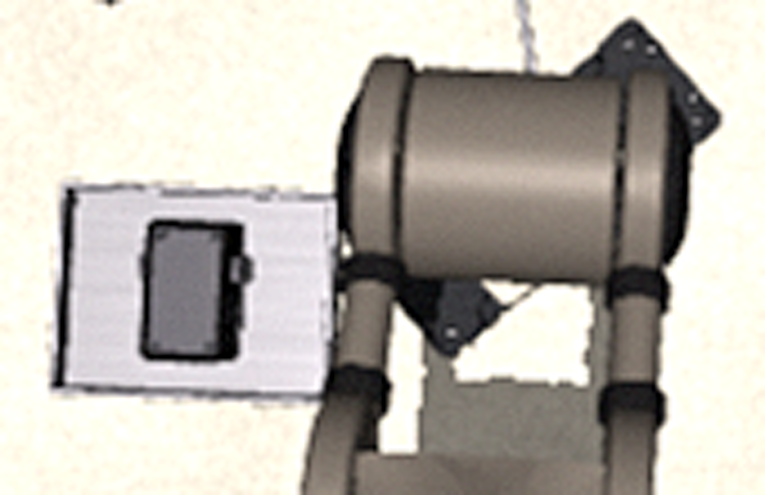

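Emit:
{"fn": "play_rows", "kwargs": {"commands": [{"offset":[-0.0035,0.0035,0.01],"twist":0},{"offset":[0,0,0.025],"twist":0},{"offset":[0,0,0.025],"twist":0},{"offset":[0,0,0.013],"twist":0},{"offset":[0,0,0.005],"twist":0}]}}

```text
time: 12.3
tool_pos: [578.2, 25.5, 193.2]
tcp_rot: [-3.141, 0.001, 0.687]
contact_force: [-0.3, -0.2, 0.4]
grip_width: 91.8
```

Emit:
{"fn": "play_rows", "kwargs": {"commands": [{"offset":[0,0,0],"twist":0},{"offset":[0,0,0],"twist":0}]}}

```text
time: 12.5
tool_pos: [578.9, 25.4, 195.2]
tcp_rot: [3.14, -0.001, 0.687]
contact_force: [-0.0, -0.1, -0.0]
grip_width: 91.7
```

```bash
python3 - <<'E'
from h import *
c,s=np.cos(np.radians(39.3)),np.sin(np.radians(39.3))
rel(567.6+14*c,16.7+14*s,194,39.3)
E
```

```text
t 12.5 pos [578.9  25.4 195.2] yaw 39.34 w 91.7 F [-0.  -0.1 -0. ]
  tool offset mm [-0.3 -0.4  1.2] twist deg 0.04
```

Emit:
{"fn": "play_rows", "kwargs": {"commands": [{"offset":[0,0,0.001],"twist":0},{"offset":[0,0,0],"twist":0},{"offset":[0,0,0],"twist":0},{"offset":[0,0,0],"twist":0},{"offset":[0,0,0],"twist":0}], "jaw": 180}}

```text
time: 13.0
tool_pos: [578.5, 25.4, 193.4]
tcp_rot: [3.141, -0.0, 0.686]
contact_force: [-0.1, -0.2, 2.1]
grip_width: 56.3
```

Emit:
{"fn": "play_rows", "kwargs": {"commands": [{"offset":[0,0,0],"twist":0},{"offset":[0,0,0],"twist":0},{"offset":[0,0,0],"twist":0},{"offset":[0,0,-0.005],"twist":0}]}}

```text
time: 13.4
tool_pos: [578.0, 25.4, 197.4]
tcp_rot: [-3.14, 0.002, 0.686]
contact_force: [-0.6, -0.3, -3.9]
grip_width: 51.8
```

Emit:
{"fn": "play_rows", "kwargs": {"commands": [{"offset":[0,0,-0.01],"twist":0},{"offset":[0,0,-0.025],"twist":0},{"offset":[0,0,-0.03],"twist":0},{"offset":[0,0,-0.03],"twist":0},{"offset":[0,0,-0.01],"twist":0}]}}

```text
time: 13.9
tool_pos: [579.0, 25.4, 306.7]
tcp_rot: [3.138, -0.004, 0.686]
contact_force: [-0.4, 0.4, -3.4]
grip_width: 52.0
```

```bash
python3 - <<'E'
from h import *
from meas import *
for n in("scene","top"):
    im=viewer.capture(n); cv2.imwrite(f"pics/{n}7.png",im[:,:,::-1])
rel(524,-216,300,-18)
crop("scene","pics/scene7.png",130,60,330,210,3.9,"pics/s7.png",2.2)
crop("top","pics/top7.png",280,150,400,260,6,"pics/t7.png",2.5)
E
```

```text
t 14.0 pos [578.6  25.4 304.7] yaw 39.33 w 51.7 F [ 0.2 -0.3 -3.7]
  tool offset mm [-195.3  152.1    4.6] twist deg 57.33
```

View pics/s7.png

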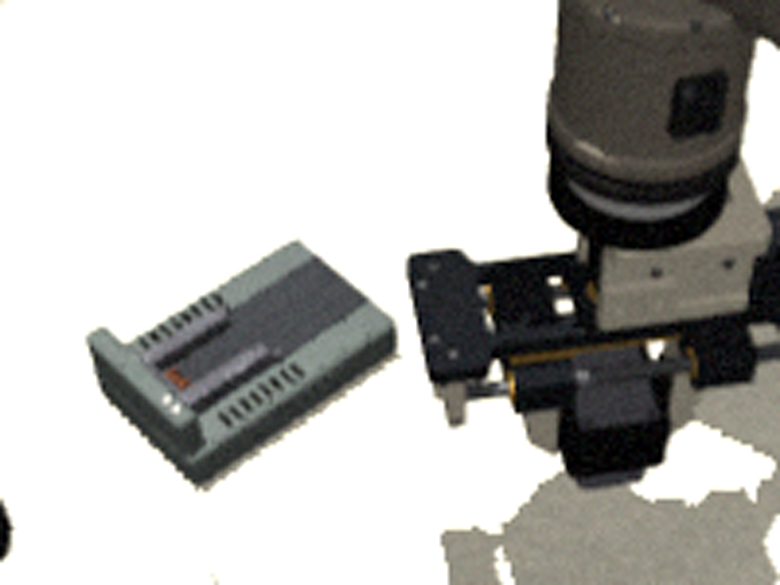

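View pics/t7.png

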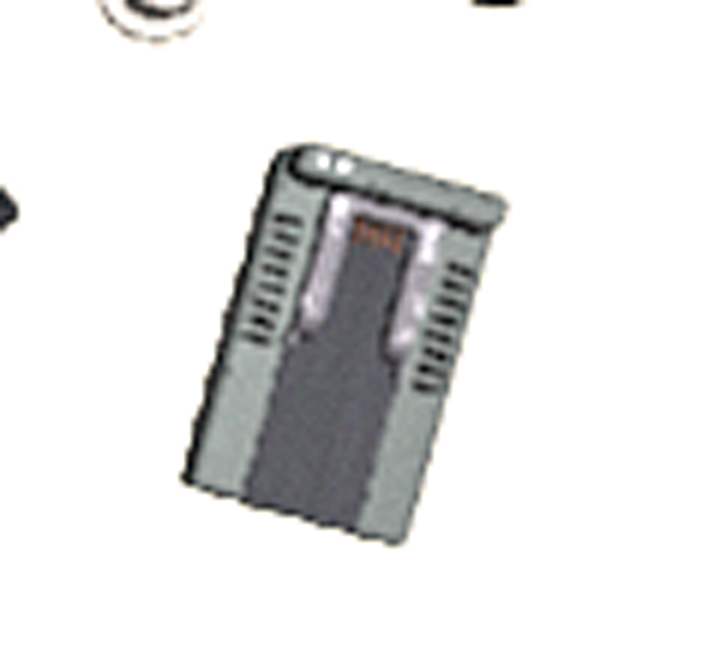

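Emit:
{"fn": "play_rows", "kwargs": {"commands": [{"offset":[0,0,0],"twist":6},{"offset":[0,0,0],"twist":8.5},{"offset":[0,0,0],"twist":8.5},{"offset":[0,0,0],"twist":8.5},{"offset":[0,0,0],"twist":8.5}]}}

```text
time: 14.5
tool_pos: [577.9, 25.4, 300.9]
tcp_rot: [-3.141, 0.004, -0.018]
contact_force: [0.2, -0.4, -3.6]
grip_width: 51.7
```

Emit:
{"fn": "play_rows", "kwargs": {"commands": [{"offset":[0,0,0],"twist":8.5},{"offset":[0,0,0],"twist":8.5},{"offset":[0,0,0],"twist":0.3},{"offset":[0,0,0],"twist":0}]}}

```text
time: 14.9
tool_pos: [578.1, 25.4, 301.8]
tcp_rot: [3.141, 0.002, -0.31]
contact_force: [1.3, -0.2, -3.6]
grip_width: 51.9
```

```bash
python3 - <<'E'
from h import *
rel(527.6,-217.1,250,-18)
E
```

```text
t 14.9 pos [578.1  25.4 301.8] yaw -17.76 w 51.9 F [ 1.3 -0.2 -3.6]
  tool offset mm [ 26.  246.4  51.9] twist deg 0.24
```

Emit:
{"fn": "play_rows", "kwargs": {"commands": [{"offset":[0.003,0.025,0],"twist":0.2},{"offset":[0.004,0.04,0],"twist":0},{"offset":[0.005,0.045,0],"twist":0},{"offset":[0.004,0.045,0],"twist":0},{"offset":[0.004,0.04,0],"twist":0}]}}

```text
time: 15.4
tool_pos: [535.9, -167.9, 302.7]
tcp_rot: [3.141, 0.001, -0.314]
contact_force: [1.2, -0.6, -3.4]
grip_width: 52.2
```

Emit:
{"fn": "play_rows", "kwargs": {"commands": [{"offset":[0.004,0.035,0.01],"twist":0},{"offset":[0.002,0.016,0.02],"twist":0},{"offset":[0,0,0.02],"twist":0},{"offset":[0,0,0.005],"twist":0},{"offset":[0,0,0],"twist":0}]}}

```text
time: 15.9
tool_pos: [526.3, -216.1, 247.2]
tcp_rot: [-3.141, 0.002, -0.315]
contact_force: [-0.5, 0.4, -3.7]
grip_width: 51.6
```

```bash
python3 - <<'E'
from h import *
im=viewer.capture("scene"); cv2.imwrite(f"pics/scene8.png",im[:,:,::-1])
rel(527.6,-217.1,228,-18)
crop("scene","pics/scene8.png",130,60,250,190,5,"pics/s8.png",2.5)
E
```

```text
t 15.95 pos [ 526.7 -216.1  248.2] yaw -18.06 w 51.7 F [-0.3 -0.3 -3.4]
  tool offset mm [ 1.2  0.7 20.2] twist deg -0.06
```

View pics/s8.png

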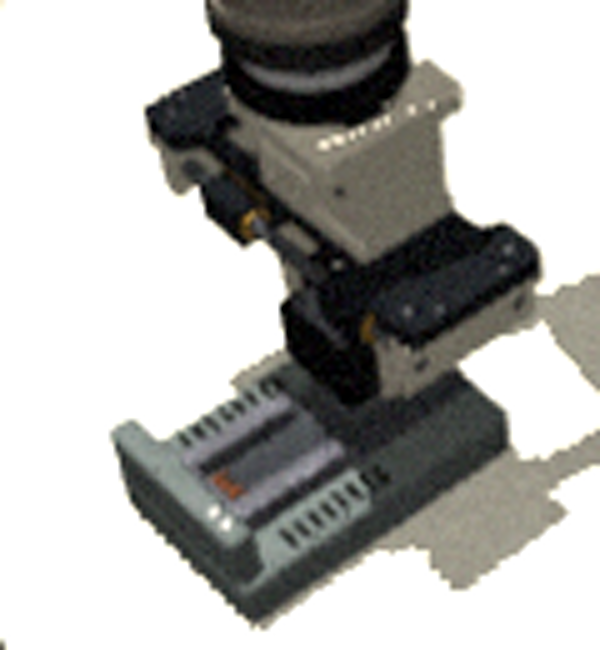

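Emit:
{"fn": "play_rows", "kwargs": {"commands": [{"offset":[0.001,0.0007,0.008],"twist":0},{"offset":[0,0,0.006],"twist":0},{"offset":[0,0,0.002],"twist":0},{"offset":[0,0,0.001],"twist":0},{"offset":[0,0,0],"twist":0}]}}

```text
time: 16.45
tool_pos: [527.3, -217.3, 231.2]
tcp_rot: [3.142, -0.0, -0.317]
contact_force: [0.0, 0.1, -4.2]
grip_width: 51.6
```

Emit:
{"fn": "play_rows", "kwargs": {"commands": [{"offset":[0,0,0.001],"twist":0},{"offset":[0,0,0.001],"twist":0},{"offset":[0,0,0],"twist":0},{"offset":[0,0,0],"twist":0}]}}

```text
time: 16.85
tool_pos: [527.3, -217.4, 229.2]
tcp_rot: [3.141, -0.0, -0.317]
contact_force: [-0.8, -0.2, -3.2]
grip_width: 51.9
```

Emit:
{"fn": "play_rows", "kwargs": {"commands": [{"offset":[0,0,0.001],"twist":-0.15},{"offset":[0,0,0],"twist":0},{"offset":[0,0,0],"twist":0}]}}

```text
time: 17.15
tool_pos: [527.2, -217.4, 228.2]
tcp_rot: [3.142, 0.0, -0.314]
contact_force: [0.3, 0.1, -4.2]
grip_width: 51.7
```

Emit:
{"fn": "play_rows", "kwargs": {"commands": [{"offset":[0,0,0.0005],"twist":0},{"offset":[0,0,0],"twist":0},{"offset":[0,0,0],"twist":0}]}}

```text
time: 17.45
tool_pos: [527.2, -217.4, 227.7]
tcp_rot: [3.142, -0.0, -0.315]
contact_force: [-0.1, -0.3, -3.9]
grip_width: 52.0
```

Emit:
{"fn": "play_rows", "kwargs": {"commands": [{"offset":[0,0,0.0005],"twist":0},{"offset":[0,0,0],"twist":0},{"offset":[0,0,0],"twist":0}]}}

```text
time: 17.75
tool_pos: [527.3, -217.4, 227.4]
tcp_rot: [3.141, -0.0, -0.314]
contact_force: [-1.2, -0.0, -0.7]
grip_width: 52.2
```

Emit:
{"fn": "play_rows", "kwargs": {"commands": [{"offset":[0.006,0,0],"twist":0},{"offset":[0.006,0,0],"twist":0},{"offset":[0.006,0,0],"twist":0},{"offset":[0.006,0,0],"twist":0},{"offset":[0.006,0,0],"twist":0}]}}

```text
time: 18.25
tool_pos: [556.2, -226.8, 227.4]
tcp_rot: [3.141, 0.0, -0.314]
contact_force: [-4.4, 1.1, 3.9]
grip_width: 51.7
```

Emit:
{"fn": "play_rows", "kwargs": {"commands": [{"offset":[0.004,0,0],"twist":0},{"offset":[0.004,0,0],"twist":0},{"offset":[0.004,0,0],"twist":0}]}}

```text
time: 18.55
tool_pos: [567.4, -230.5, 227.4]
tcp_rot: [3.142, 0.0, -0.315]
contact_force: [-4.2, 1.2, 6.0]
grip_width: 51.6
```

Emit:
{"fn": "play_rows", "kwargs": {"commands": [{"offset":[0.004,0,-0.0003],"twist":0},{"offset":[0.004,0,0],"twist":0},{"offset":[0.004,0,0],"twist":0},{"offset":[0.003,0,0],"twist":0},{"offset":[0.002,0,0],"twist":0}]}}

```text
time: 19.05
tool_pos: [583.6, -235.8, 227.4]
tcp_rot: [3.142, -0.0, -0.315]
contact_force: [-3.3, 0.8, 2.0]
grip_width: 52.0
```

Emit:
{"fn": "play_rows", "kwargs": {"commands": [{"offset":[0.002,0,0],"twist":0},{"offset":[0.001,0,0],"twist":0},{"offset":[0.001,0,0],"twist":0}]}}

```text
time: 19.35
tool_pos: [587.2, -236.9, 227.4]
tcp_rot: [3.142, 0.0, -0.315]
contact_force: [-2.3, 1.7, 1.0]
grip_width: 51.9
```

Emit:
{"fn": "play_rows", "kwargs": {"commands": [{"offset":[0.001,0,0],"twist":0},{"offset":[0.001,0,0],"twist":0}]}}

```text
time: 19.55
tool_pos: [589.1, -237.5, 227.4]
tcp_rot: [3.142, -0.0, -0.315]
contact_force: [-2.3, 1.8, 0.9]
grip_width: 52.1
```

Emit:
{"fn": "play_rows", "kwargs": {"commands": [{"offset":[0.001,0,0],"twist":0},{"offset":[0,0,0],"twist":0}]}}

```text
time: 19.75
tool_pos: [590.1, -237.8, 227.5]
tcp_rot: [3.142, 0.0, -0.314]
contact_force: [-1.8, 0.9, 0.3]
grip_width: 51.9
```

Emit:
{"fn": "play_rows", "kwargs": {"commands": [{"offset":[0.001,0,0],"twist":0},{"offset":[0,0,0],"twist":0}]}}

```text
time: 19.95
tool_pos: [590.5, -238.0, 227.5]
tcp_rot: [3.142, 0.002, -0.314]
contact_force: [-5.6, 1.3, 3.2]
grip_width: 52.3
```

Emit:
{"fn": "play_rows", "kwargs": {"commands": [{"offset":[0.001,0,0],"twist":0},{"offset":[0,0,0],"twist":0}]}}

```text
time: 20.15
tool_pos: [590.9, -238.1, 227.5]
tcp_rot: [-3.142, 0.004, -0.314]
contact_force: [-9.0, 2.4, 5.4]
grip_width: 52.0
```

Emit:
{"fn": "play_rows", "kwargs": {"commands": [{"offset":[0,0,0],"twist":0},{"offset":[0,0,0],"twist":0},{"offset":[0,0,0],"twist":0},{"offset":[0,0,0],"twist":0},{"offset":[0,0,0],"twist":0}], "jaw": 0}}

```text
time: 20.65
tool_pos: [592.2, -238.5, 227.7]
tcp_rot: [3.141, -0.001, -0.315]
contact_force: [-0.6, -0.6, 0.6]
grip_width: 87.4
```

```bash
python3 - <<'E'
from h import *
rel(590.5,-238,228,-18)
E
```

```text
t 20.65 pos [ 592.2 -238.5  227.7] yaw -18.02 w 87.4 F [-0.6 -0.6  0.6]
  tool offset mm [-1.8  0.  -0.3] twist deg -0.02
```

Emit:
{"fn": "play_rows", "kwargs": {"commands": [{"offset":[-0.01,0,0],"twist":0},{"offset":[-0.015,0,0],"twist":0},{"offset":[-0.008,0,0],"twist":0},{"offset":[0,0,0],"twist":0}]}}

```text
time: 21.05
tool_pos: [560.0, -228.0, 227.7]
tcp_rot: [-3.142, 0.0, -0.315]
contact_force: [0.2, 0.7, 0.7]
grip_width: 91.7
```

Emit:
{"fn": "play_rows", "kwargs": {"commands": [{"offset":[0,0,0],"twist":0},{"offset":[0,0,0],"twist":0},{"offset":[0,0,0],"twist":0},{"offset":[0,0,0],"twist":0},{"offset":[0,0,0],"twist":0}], "jaw": 180}}

```text
time: 21.55
tool_pos: [560.6, -228.3, 227.4]
tcp_rot: [3.142, -0.0, -0.315]
contact_force: [0.3, 0.3, -0.3]
grip_width: 56.6
```

Emit:
{"fn": "play_rows", "kwargs": {"commands": [{"offset":[0,0,0],"twist":0},{"offset":[0,0,0],"twist":0}]}}

```text
time: 21.75
tool_pos: [560.6, -228.3, 227.5]
tcp_rot: [3.142, -0.0, -0.315]
contact_force: [0.4, -0.7, -0.3]
grip_width: 51.9
```

Emit:
{"fn": "play_rows", "kwargs": {"commands": [{"offset":[-0.001,0,0],"twist":0},{"offset":[-0.001,0,0],"twist":0},{"offset":[0,0,0],"twist":0}]}}

```text
time: 22.05
tool_pos: [558.8, -227.7, 227.5]
tcp_rot: [3.141, -0.001, -0.314]
contact_force: [3.8, -1.5, -3.7]
grip_width: 51.8
```

Emit:
{"fn": "play_rows", "kwargs": {"commands": [{"offset":[-0.001,0,0],"twist":0},{"offset":[0,0,0],"twist":0}]}}

```text
time: 22.25
tool_pos: [558.3, -227.5, 227.5]
tcp_rot: [3.141, -0.003, -0.315]
contact_force: [6.1, -1.7, -5.7]
grip_width: 51.9
```

Emit:
{"fn": "play_rows", "kwargs": {"commands": [{"offset":[-0.0015,0,0],"twist":0},{"offset":[0,0,0],"twist":0}]}}

```text
time: 22.45
tool_pos: [557.6, -227.3, 227.6]
tcp_rot: [3.141, -0.006, -0.315]
contact_force: [9.7, -3.9, -8.6]
grip_width: 52.1
```

Latched: resistance climbs to 10 N without motion. Push it back to the stop and release.

Emit:
{"fn": "play_rows", "kwargs": {"commands": [{"offset":[0.002,0,0],"twist":0},{"offset":[0.0015,0,0],"twist":0},{"offset":[0.001,0,0],"twist":0},{"offset":[0.001,0,0],"twist":0},{"offset":[0,0,0],"twist":0}]}}

```text
time: 22.95
tool_pos: [561.0, -228.3, 227.5]
tcp_rot: [-3.141, 0.002, -0.314]
contact_force: [-4.6, 1.4, 2.8]
grip_width: 52.4
```

Emit:
{"fn": "play_rows", "kwargs": {"commands": [{"offset":[0,0,0],"twist":0},{"offset":[0,0,0],"twist":0},{"offset":[0,0,0],"twist":0},{"offset":[0,0,0],"twist":0},{"offset":[0,0,0],"twist":0}], "jaw": 0}}

```text
time: 23.45
tool_pos: [561.6, -228.6, 227.5]
tcp_rot: [3.141, -0.0, -0.315]
contact_force: [0.3, 0.3, 0.5]
grip_width: 86.8
```

Emit:
{"fn": "play_rows", "kwargs": {"commands": [{"offset":[0,0,0],"twist":0},{"offset":[0,0,-0.01],"twist":0},{"offset":[0,0,-0.03],"twist":0},{"offset":[0,0,-0.04],"twist":0},{"offset":[0,0,-0.045],"twist":0}]}}

```text
time: 23.95
tool_pos: [561.2, -228.4, 353.7]
tcp_rot: [-3.141, 0.002, -0.315]
contact_force: [0.9, -0.5, 0.2]
grip_width: 91.9
```

Emit:
{"fn": "play_rows", "kwargs": {"commands": [{"offset":[-0.02,0,-0.02],"twist":0},{"offset":[-0.03,-0.035,0],"twist":0},{"offset":[-0.03,-0.04,0],"twist":0},{"offset":[-0.03,-0.04,0],"twist":0},{"offset":[-0.025,-0.035,0],"twist":0}]}}

```text
time: 24.45
tool_pos: [478.2, -42.3, 373.4]
tcp_rot: [-3.141, -0.001, -0.315]
contact_force: [1.6, 0.7, 0.2]
grip_width: 92.0
```

Emit:
{"fn": "play_rows", "kwargs": {"commands": [{"offset":[-0.01,-0.04,0],"twist":0},{"offset":[0,-0.04,0],"twist":0},{"offset":[0,-0.02,0],"twist":0},{"offset":[0,0,0],"twist":0}]}}

```text
time: 24.85
tool_pos: [501.1, 56.3, 373.3]
tcp_rot: [-3.141, -0.001, -0.311]
contact_force: [-0.6, -0.2, 0.4]
grip_width: 91.7
```

```bash
python3 - <<'E'
from meas import *
for n in ("scene","top"):
    im=viewer.capture(n); cv2.imwrite(f"pics/{n}9.png",im[:,:,::-1])
def go(n,src,box,lo,hi,z,name):
    im,g,k=plates(n,src,box,z)
    m=((g>=lo)&(g<=hi)).astype(np.uint8); m=cv2.morphologyEx(m,cv2.MORPH_OPEN,np.ones((9,9)))
    cs,_=cv2.findContours(m,cv2.RETR_EXTERNAL,cv2.CHAIN_APPROX_NONE); c=max(cs,key=cv2.contourArea)
    print(name,n,rectxy(n,c,box,k,z))
go("top","pics/top9.png",(325,178,362,222),48,85,84,"flat")
go("scene","pics/scene9.png",(160,120,208,165),36,70,84,"flat")
crop("scene","pics/scene9.png",145,115,240,185,7.8,"pics/s9.png",2.5)
crop("top","pics/top9.png",300,165,375,245,7.4,"pics/t9.png",2.5)
E
```

```text
flat top (array([ 578.23718262, -234.12882996]), [39.986576080322266, 73.21621704101562], np.float32(161.86687))
flat scene (array([ 576.72491455, -234.56962585]), [42.994354248046875, 72.58927917480469], np.float32(160.65128))
```

View pics/s9.png

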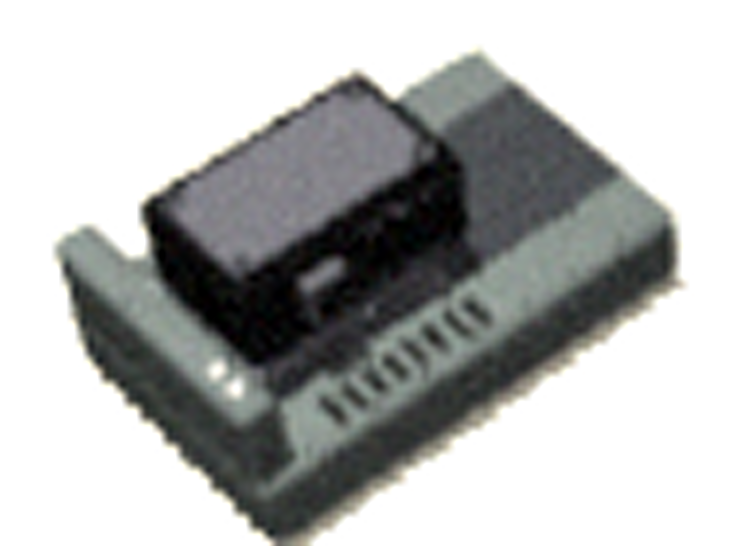

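View pics/t9.png

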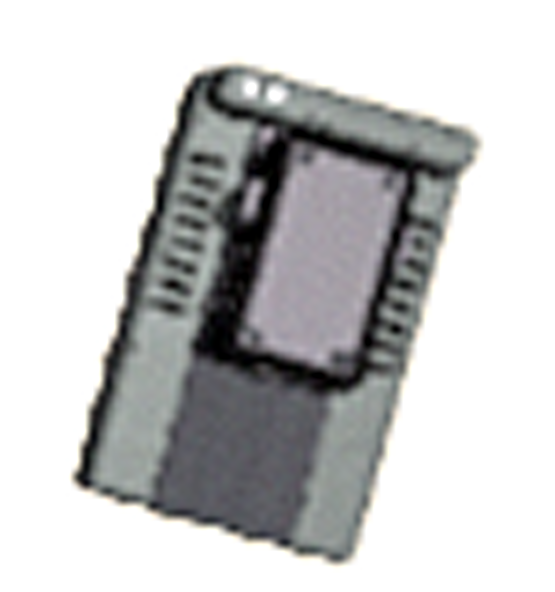

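View pics/scene9.png

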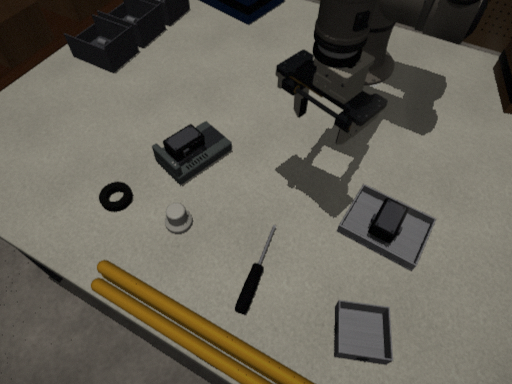

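```bash
python3 - <<'E'
from h import *
print(ticket.close_job())
E
```

```text
the job is handed in; nothing more can be done
None
```

I moved the charged pack from the charger to the tray, fitted the flat pack in its place, and handed the job in at about 25 s of the 72 s allowed.

- **Charged pack:** I squeezed both buttons flush (52 mm grip) and drew the pack back about 69 mm, then lowered it into the tray until it touched down and released it. The last pictures show it standing in the middle of the tray, rails down.
- **Flat pack:** I gripped it by its buttons and slid it in until the push force rose sharply at the same tool position where the first pack had been home. After letting go, I gripped its plain flanks and pulled. It gave only about the play in the rails and then held against 10 N, so it is latched. I pushed it back to the stop and let go.
- **Last position check:** The flat pack sits within about 1 mm of where the charged pack started, in both views. The scene view read the angle about 1° off, which I put down to measurement noise because the top view agreed.
- **Not confirmed by sight:** The left button is clearly out, but the right one is hidden in both cameras. Its state is only inferred from the pull test, which cannot tell one tooth from two.
- **Bystanders:** They look unmoved in the last scene picture. I did not measure their positions.

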